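Load a tube into the sample changer and hold its index plunger out

ROBOT

A 7-joint arm with a two-finger parallel gripper is mounted at the origin on the work surface. World frame = base frame: x ahead of the robot, y to its left, z up, the work surface at z = 0. Lengths are in m, angles in degrees, forces in N, time in s.
With the tool pointing down it reaches from about 0.425 to 0.875 m from the base axis. Payload 4.7 kg.
Tool frame: the origin (TCP) lies between the finger pads; the fingertips stand 22 mm ahead of it and the grasp point (between the pads) lies 3 mm ahead of it (env.tip_reach is the distance from the TCP to the fingertips, in m); z points along the fingers, y is the line along which they close (so a half turn about z gives the same grasp; the last joint's range is limited). The gripper opens to 87 mm and grips with 3 to 60 N. Pads are 19 mm wide; open, the fingers measure 117 mm over their backs; the gripper's body (75 mm by 190 mm) begins 51 mm behind the grasp point.
Start: joints at [-71.156, 18.392, -4.016, 83.108, 1.295, 78.541, -3.26], TCP at [0.201, 0.618, 0.245] pointing down, gripper open.
Joint ranges: [-163.93, 163.93], [-17.29, 119.83], [-79.2, 71.16], [3.27, 140.29], [-89.18, 269.18], [5.43, 117.66], [-154.24, 154.24]. Speed limits (degrees/s): [147.25, 147.25, 180, 180, 180, 180, 180].

INTERFACE

Orientations are given as [roll, pitch, yaw] about the fixed x, y, z axes, in that order (R = Rz(yaw) Ry(pitch) Rx(roll)).
In Python, from cell import env gives the robot as it stands.
- The arm moves only by the shell command python3 -m creep 'ROWS' [FORCE]. ROWS is JSON, one flat list of numbers, 7 for each row, row after row: the finger opening in mm, from 0 to 87, then the shift along the tool's x, y, z in units of 30 mm (1.0 is 30 mm), then the turn, a rotation vector about the tool's x, y, z in units of 6 degrees (1.0 is 6 degrees). A call has 1 to 12 rows; each row is the pose to reach, as a shift and turn from the pose commanded when the call began, along the tool's axes at that moment; what a row does not reach only later rows make up. A row lasts 1/10 s, in which the tool goes at most 50 mm and 8.59 degrees, less where a joint would pass 70% of its speed; a pose out of reach is approached as far as the arm can. A call with a gripper value outside its range is refused whole. The fingers move at their own pace and stop on an object; FORCE is the grip in N (left out, the last holds). Time passes only in rows, so rows that repeat a pose let the fingers close. It gives the time, the measured TCP pose, the force, the opening and the grip force at its end, in the units of the state.
- env.get_obs(): the state, without advancing time (a new reading comes with each control period).
- env.read_camera(name): name is "side" or "top"; returns a dict with "color" (420x560x3 uint8, red, green, blue), "depth" (420x560 float32, m along the optical axis (not along the pixel's ray), 0 where there is no reading), "fovy" (degrees; the focal length in pixels is half the picture's height over the tangent of half this angle, whatever the lens; pixels are square), "cx", "cy" (the principal point, pixels), "R" (3x3) and "t" (3): a world point X has camera coordinates R X + t. Camera axes: x right, y down, z forward; pixel columns grow to the right and rows downward; lengths in m; the calibration is good to about 2 mm. A picture is of the moment at which its call begins.
- env.sign_off(): hands the job in; it is judged then, once.
The state is a dict: "time_s": time; "qpos": joint angles; "joint_velocities": joint speeds; "effort": joint torques, N m; "tool_pos": TCP position; "tool_rot": TCP orientation; "force": force on the tool from outside, world axes, zero at the start; "wrist_torque": the same for the moment, N m; "grip_width": finger opening in m; "grasp_force": force on a finger pad.
Only numpy, scipy, OpenCV 4.12 (cv2) and the standard library are available. Lean on these libraries where they do the work, as an engineer would, in place of code of your own. Each camera call takes 0.05 s, during which the arm holds its last target. There are 200 camera calls.

TASK

Take the sample tube with the orange cap out of the wire rack and stand it upright in the one empty cup of the sample changer's turntable, lowering it (not dropping it) until its foot rests on the bottom of the cup, and let go of it. Then pull the changer's red index plunger knob straight up as far as it goes and hold it there, pin clear of its hole, so that I can turn the table: the job finishes with you still gripping the raised knob. Keep the plunger home until the tube is in, do not turn the table yourself, and leave the other tubes, the mug and the bowl where they are.

Things in the scene. Friction and masses are not known exactly. Their poses are not given: they have to be found in the camera images.
- tube_orange_mid (a point): centre (half-way up, on the axis) of the sealed sample tube with the orange screw cap: 118 mm tall, body 30 mm in diameter, chamfered foot 59 mm below this point, cap 35 mm in diameter and 18 mm high at the top (its mid-height 50 mm above this point). 40 to 80 g. It stands upright in one of three cells of the rack's row at x = -19 mm; the other two hold blue-capped tubes
- tube_orange_foot (a point): middle of the underside of the same tube; z along its axis, towards the cap
- rack: red-orange wire rack, fixed, 80 x 194 mm, 80 mm high, 5 x 2 square cells of 34 mm at 38 mm pitch; tubes stand in it 6 mm above the bench, at y = -76, 0 and 76 mm of the row x = -19 mm. Origin: centre of its underside; y along the rows. The row x = +19 mm is empty: grip a cap with the fingers closing along the rack's x
- cup_floor (a point): middle of the inner floor of the turntable's one empty cup, 35 mm above the bench: a grey sleeve, 34 mm inside, 53 mm deep. Six cups stand on a circle of 75 mm radius; the others hold blue-capped tubes, cap tops 153 mm above the bench. x points from this cup to the table's centre; the next tubes are 75 mm away, 60 degrees either side of x: grip along x
- cup_mouth (a point): middle of the mouth of the same cup, at its rim, 88 mm above the bench, level with the table's metal rim ring; same axes
- plunger_knob (a point): centre of the plunger's red round knob: 26 mm in diameter, 22 mm high, upright, 140 mm above the bench when home. Below it a sleeve 17 mm (flange 23 mm) in diameter on a bracket arm, 36 mm wide, top at 110 mm. x runs along the table's rim, y outwards. The nearest blue caps, as high as the knob, are centred 49 mm inwards (-y) and 37 mm either side in x: grip along x
- plunger (a joint): how far the sprung index plunger is pulled up, m: 0 home (its 9 mm pin 8 mm deep in the brass bush on the table's rim, which locks the table), 0.012 at the upper stop; pin clear of the bush from 0.008. The spring pulls it back with 6 N at home and 12 N at the stop; let go, it snaps home
- turntable (a joint): angle of the turntable on its base, rad: 0 at the start, locked (but for about 0.01 rad of play) while the plunger is home; 256 mm across the rim, on a light friction bearing
- changer: the changer's fixed base, white round plate 224 mm across, with the bracket of the plunger at its +y edge (column out to 151 mm from the centre). Origin: centre of its underside
- tube_rack1: sealed sample tube with a blue cap, same size and shape as the orange-capped one; origin at the middle of its foot; to be left alone in the rack
- tube_rack2: sealed sample tube with a blue cap, same size and shape as the orange-capped one; origin at the middle of its foot; to be left alone in the rack
- tube_table1: sealed sample tube with a blue cap, same size and shape as the orange-capped one; origin at the middle of its foot; to be left alone in the turntable
- tube_table2: sealed sample tube with a blue cap, same size and shape as the orange-capped one; origin at the middle of its foot; to be left alone in the turntable
- tube_table3: sealed sample tube with a blue cap, same size and shape as the orange-capped one; origin at the middle of its foot; to be left alone in the turntable
- tube_table4: sealed sample tube with a blue cap, same size and shape as the orange-capped one; origin at the middle of its foot; to be left alone in the turntable
- tube_table5: sealed sample tube with a blue cap, same size and shape as the orange-capped one; origin at the middle of its foot; to be left alone in the turntable
- mug: white ceramic mug with a handle, 80 mm across, 88 mm high, a bystander; origin at the middle of its underside
- bowl: white ceramic bowl, 104 mm across, 55 mm high, a bystander; origin at the middle of its underside
Things that resemble listed ones, but are neither listed nor needed, are in the scene too. Leave any yellow look-alike of the part that bears tube_orange_mid alone.

How it is judged (in metres and radians):
On the way, in this order (a step that is already met when the one before it is completed fails the run):
1. the orange-capped tube stands in the empty cup, foot on its floor, let go, with the plunger still home (horizontal distance between tube_orange_foot and cup_floor below 0.005 m and z of tube_orange_foot in the frame of cup_floor below 0.003 m and angle between tube_orange_mid's own z axis and vertical below 0.12 rad and contact force between tube_orange and the fingers below 0.1 N and linear speed of tube_orange below 0.03 m/s and value of joint plunger below 0.003 m), for 0.2 s.
2. the plunger is pulled right up by the fingers (value of joint plunger above 0.0102 m and contact force between plunger and the fingers above 2 N), for 0.3 s.
At the end, for the whole second after the job is handed in: The orange-capped tube stands in the cup (foot within 5 mm of the cup's axis and 3 mm of its floor, tilt under 0.12 rad), untouched by the fingers; the plunger is held by the fingers at 10.2 mm or more of its 12 mm travel; the turntable is within 0.06 rad of where it stood (all of step 2 and horizontal distance between tube_orange_foot and cup_floor below 0.005 m and z of tube_orange_foot in the frame of cup_floor below 0.003 m and angle between tube_orange_mid's own z axis and vertical below 0.12 rad and contact force between tube_orange and the fingers below 0.1 N and velocity of joint plunger below 0.01 m/s and value of joint turntable between -0.06 and 0.06 rad); the arm keeps its last pose, push and grip.
It fails at once if the plunger is pulled while the orange-capped tube is not yet in its cup (value of joint plunger above 0.005 m and z of tube_orange_foot in the frame of cup_floor above 0.006 m).
It fails at once if the orange-capped tube is dropped (linear speed of tube_orange above 0.55 m/s and contact force between tube_orange and the fingers below 0.01 N).
It fails at once if the turntable is turned (value of joint turntable above 0.1 rad or value of joint turntable below -0.1 rad).
It fails at once if another tube is moved, lifted or knocked over (distance of any of tube_rack1, tube_rack2, tube_table1, tube_table2, tube_table3, tube_table4, tube_table5 from where it was at the start of the episode above 0.02 m or angle between any of tube_rack1, tube_rack2, tube_table1, tube_table2, tube_table3, tube_table4, tube_table5's own z axis and vertical above 0.3 rad).
It fails at once if the mug or the bowl is moved (distance of any of mug, bowl from where it was at the start of the episode above 0.02 m).
It also fails if it takes over 45 s, if anything falls off the work surface, if the arm or the gripper's body presses on something with over 40 N, if the wrist force passes 120 N, or if a joint passes its speed limit or range.

## Working session

There is one attempt and no reset: what is moved stays moved. The work goes in short steps, Python scripts to look and compute and a shell command to move; the robot and the scene stay as the last step left them, time stands still between calls to the robot, and variables do not carry over. Pictures are saved under pics/ and viewed, at most 10 in all, crops included, and the job is handed in when it is done.

```bash
mkdir -p pics; cat > h.py <<'E'
import numpy as np, cv2
from cell import env
def cam(n):
    c=env.read_camera(n); c['f']=c['color'].shape[0]/2/np.tan(np.radians(c['fovy'])/2)
    c['R']=np.array(c['R']);c['t']=np.array(c['t']);return c
def ray(c,u,v,z):
    d=c['R'].T@np.array([(u-c['cx'])/c['f'],(v-c['cy'])/c['f'],1]);o=-c['R'].T@c['t']
    return o+d*(z-o[2])/d[2]
def cloud(c):
    h,w=c['depth'].shape;u,v=np.meshgrid(np.arange(w),np.arange(h));d=c['depth']
    P=np.stack([(u-c['cx'])/c['f']*d,(v-c['cy'])/c['f']*d,d],-1)
    return (P-c['t'])@c['R']
def proj(c,X):
    p=c['R']@np.array(X)+c['t'];return c['f']*p[:2]/p[2]+[c['cx'],c['cy']]
E
python3 - <<'E'
from h import *
for n in('side','top'):
    c=cam(n);cv2.imwrite(f'pics/{n}0.png',cv2.cvtColor(c['color'],cv2.COLOR_RGB2BGR))
    print(n,-c['R'].T@c['t'],c['R'].round(3),c['f'],c['cx'],c['cy'])
o=env.get_obs();print(o)
E
```

```text
side [ 0.38554097 -0.73442718  0.96504258] [[ 0.964 -0.266  0.012]
 [-0.181 -0.688 -0.702]
 [ 0.195  0.675 -0.712]] 517.6357102926452 288.1696199563654 213.3929308871251
top [0.49252588 0.0463267  1.22157975] [[ 0.004 -1.     0.009]
 [-0.993 -0.005 -0.12 ]
 [ 0.12  -0.009 -0.993]] 522.1208846807777 287.59767244884443 214.90757531393788
{'time_s': 0.1, 'qpos': array([-71.15478557,  18.43581164,  -4.01713796,  83.16819975,
         1.29529575,  78.54076371,  -3.26107238]), 'joint_velocities': array([ 0.07860331, -0.09944742, -0.01879091, -0.0433877 ,  0.00897983,
        0.00586734, -0.02290982]), 'effort': array([ 1.10766202e-04, -4.92569232e+01, -4.05547908e-01, -3.13397133e+01,
       -6.41614501e-02,  3.94074759e-02,  8.34375487e-05]), 'tool_pos': array([0.20115188, 0.61760859, 0.24355723]), 'tool_rot': array([-1.79900481e+02,  5.24029028e-03,  1.61964902e+02]), 'force': array([-0.23577131,  0.32910755,  0.19827883]), 'wrist_torque': array([-0.04423276, -0.04165647, -0.01847471]), 'grasp_force': 0.0, 'grip_width': 0.08698355159080187}
```

View pics/top0.png

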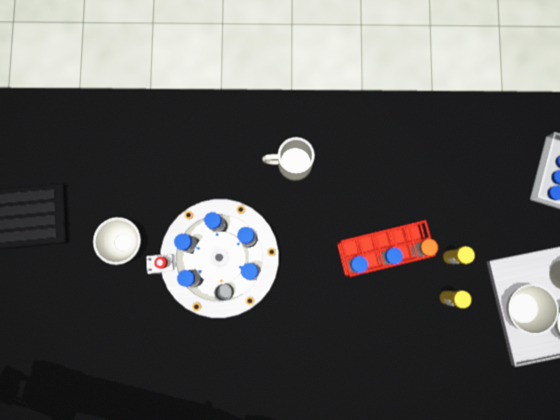

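View pics/side0.png

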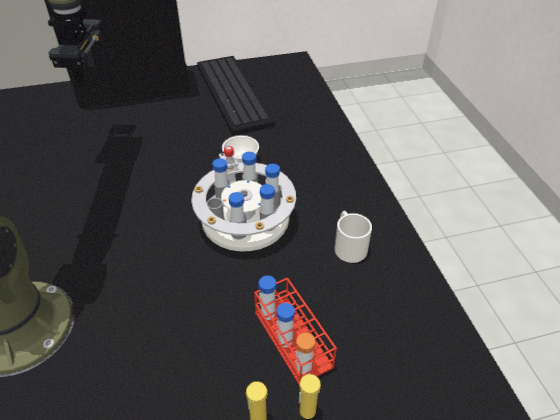

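The top view shows the orange cap at (429,247), the rack around (387,248), the table centre at (219,258), the empty cup at (224,292) and the red knob at (162,262). The side view shows the orange cap at (306,343) and the knob at (229,151). The yellow look-alikes are well apart from the orange tube.

```bash
cat > m.py <<'E'
from h import *
def comps(c,lo,hi,zmin,zmax,amin=8):
    hsv=cv2.cvtColor(c['color'],cv2.COLOR_RGB2HSV);P=cloud(c)
    m=cv2.inRange(hsv,lo,hi)
    m[(P[...,2]<zmin)|(P[...,2]>zmax)|(c['depth']==0)]=0
    n,l,s,ce=cv2.connectedComponentsWithStats(m)
    return [(ce[i],s[i,4],P[l==i]) for i in range(1,n) if s[i,4]>=amin]
if __name__=='__main__':
  for n in('top','side'):
    c=cam(n)
    for name,lo,hi,zt,zb in(('orange',(6,120,80),(17,255,255),.124,.09),('blue',(100,120,60),(125,255,255),.153,.1),('blueR',(100,120,60),(125,255,255),.124,.09),('knob',(170,120,60),(180,255,255),.151,.12),('knob',(0,150,60),(5,255,255),.151,.12)):
      for ce,a,p in comps(c,lo,hi,zb,zt+.012):
        zz=np.percentile(p[:,2],90)
        if abs(zz-zt)>.012: continue
        q=p[p[:,2]>zt-.005]
        if len(q)<5: continue
        (u,v),r=cv2.minEnclosingCircle(np.array([proj(c,x) for x in q],np.float32))
        print(n,name,ce.round(1),a,'z90',zz.round(4),'topcloud mean',q.mean(0).round(4),'midrange',((q.max(0)+q.min(0))/2).round(4)[:2],'raycirc',ray(c,u,v,zt)[:2].round(4),len(q))
E
python3 m.py
```

```text
top orange [428.1 246.8] 240 z90 0.1269 topcloud mean [ 0.5599 -0.2604  0.1245] midrange [ 0.5601 -0.2612] raycirc [ 0.5601 -0.2604] 213
top blue [212.4 220.2] 211 z90 0.1568 topcloud mean [0.6108 0.1921 0.1543] midrange [0.6114 0.1927] raycirc [0.6107 0.1926] 196
top blue [245.6 234.8] 214 z90 0.1563 topcloud mean [0.5811 0.1235 0.154 ] midrange [0.5812 0.1232] raycirc [0.581  0.1236] 202
top blue [182.7 241.5] 222 z90 0.1567 topcloud mean [0.5664 0.252  0.154 ] midrange [0.5661 0.2529] raycirc [0.5672 0.2524] 208
top blue [249.  270.7] 221 z90 0.157 topcloud mean [0.5073 0.1154 0.1541] midrange [0.5068 0.1152] raycirc [0.5077 0.1156] 215
top blue [185.7 277.8] 231 z90 0.1562 topcloud mean [0.4928 0.2437 0.1539] midrange [0.4921 0.2442] raycirc [0.4931 0.2437] 220
top blueR [393.4 255.5] 211 z90 0.1274 topcloud mean [ 0.5411 -0.1863  0.1247] midrange [ 0.5409 -0.1861] raycirc [ 0.5408 -0.1865] 200
top blueR [358.6 264. ] 204 z90 0.1274 topcloud mean [ 0.5229 -0.1127  0.1248] midrange [ 0.5238 -0.1123] raycirc [ 0.5227 -0.1132] 197
top knob [161.5 262. ] 66 z90 0.1525 topcloud mean [
[... 554 characters left out ...]
 [0.6119 0.1915] raycirc [0.6115 0.1918] 127
side blue [266.9 191.2] 181 z90 0.1556 topcloud mean [0.5815 0.1211 0.1535] midrange [0.581 0.122] raycirc [0.5812 0.1192] 140
side blue [235.9 199.2] 184 z90 0.1558 topcloud mean [0.5073 0.1129 0.1534] midrange [0.5075 0.1171] raycirc [0.5071 0.1114] 146
side blueR [267.3 284.2] 259 z90 0.1267 topcloud mean [ 0.5233 -0.1166  0.1246] midrange [ 0.5237 -0.115 ] raycirc [ 0.5235 -0.117 ] 216
side blueR [285.2 312.1] 269 z90 0.1267 topcloud mean [ 0.541  -0.1905  0.1245] midrange [ 0.5416 -0.1891] raycirc [ 0.5416 -0.1903] 232
side knob [228.3 151.8] 55 z90 0.152 topcloud mean [0.5228 0.2901 0.1499] midrange [0.5232 0.2913] raycirc [0.5231 0.2906] 33
```

```bash
python3 - <<'E'
from h import *
from scipy.optimize import least_squares
T=np.array([[.6107,.1926],[.581,.1236],[.5672,.2524],[.5077,.1156],[.4931,.2437]])
S=np.array([[.6115,.1905],[.5813,.1205],[.567,.2495],[.5073,.1125],[.4922,.2405]])+[0,.0]
K=np.array([-.0,0])
for A in(T,S):
    c0=A.mean(0)
    def f(p):
        k=np.arange(6)*np.pi/3+p[2];Q=p[:2]+.075*np.c_[np.cos(k),np.sin(k)]
        D=A[:,None]-Q[None];i=(D**2).sum(-1).argmin(1);return D[range(5),i].ravel()
    best=min((least_squares(f,[.552,.184,a]) for a in np.radians([0,10,20,30,40,50])),key=lambda s:s.cost)
    p=best.x;k=np.arange(6)*np.pi/3+p[2];Q=p[:2]+.075*np.c_[np.cos(k),np.sin(k)]
    e=((A[:,None]-Q[None])**2).sum(-1).min(0).argmax()
    print('centre',p[:2],np.degrees(p[2]),'cup',Q[e],'x dir',np.degrees(np.arctan2(*(p[:2]-Q[e])[::-1])),'res mm',(best.fun*1000).round(1))
    for kn in([.5241,.296],[.523,.293]):
        d=np.array(kn)-p[:2];print('knob dist,dir',np.hypot(*d),np.degrees(np.arctan2(d[1],d[0])))
c=cam('top');g=cv2.cvtColor(c['color'],cv2.COLOR_RGB2BGR)
cr=g[200:325,140:300];a=cv2.resize(cr,None,fx=5,fy=4.8,interpolation=cv2.INTER_CUBIC);cv2.imwrite('pics/crop.png',a[:600])
print('cup px',ray(c,224,292,.088))
# brass bushes / rim ring
P=cloud(c);m=(abs(P[...,2]-.088)<.006)&(np.hypot(P[...,0]-.543,P[...,1]-.181)<.16)
q=P[m][:,:2];h=cv2.convexHull(q.astype(np.float32));print('rim circle',cv2.minEnclosingCircle(q.astype(np.float32)))
E
```

```text
centre [0.53703419 0.18390166] 66.42423097031569 cup [0.46250514 0.17550997] x dir 6.424230970315668 res mm [-0.9  0.3 -0.6  0.   0.2 -0.2  0.7  0.4  0.6 -0.5]
knob dist,dir 0.1128420605714326 96.58182665255234
knob dist,dir 0.10999729916483057 97.33015765911797
centre [0.53696181 0.18095533] 6.679281338257596 cup [0.46247085 0.17223196] x dir 6.679281338257586 res mm [ 0.   0.8 -0.5 -0.3  0.3 -0.3  0.   0.4  0.  -0.6]
knob dist,dir 0.11576140590448512 96.3790863107057
knob dist,dir 0.11291120862134611 97.10297422870781
cup px [0.4625853  0.17237201 0.088     ]
rim circle ((0.5374575257301331, 0.19128786027431488), 0.1336463838815689)
```

View pics/crop.png

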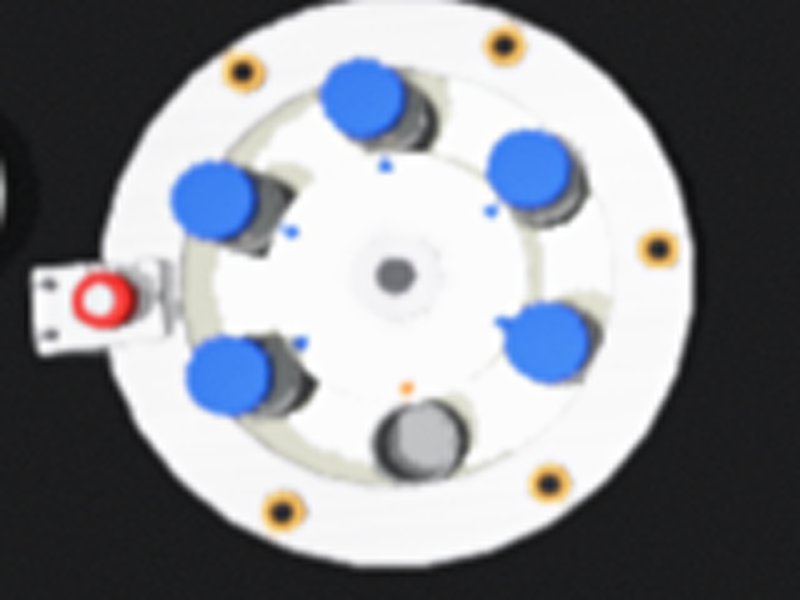

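The crop shows the cup mouth centred at crop (421,440), which is pixel (224.2,291.7). It also shows five brass bushes, the hub at (395,275) and the knob at (103,299). I'll fit the bushes in both views to check the table centre.

```bash
python3 - <<'E'
from h import *
from scipy.optimize import least_squares
for n in('top','side'):
    c=cam(n);hsv=cv2.cvtColor(c['color'],cv2.COLOR_RGB2HSV)
    P=cloud(c);near=(np.hypot(P[...,0]-.537,P[...,1]-.182)<.14)&(P[...,2]>.07)&(P[...,2]<.105)
    m=cv2.inRange(hsv,(8,100,60),(25,255,255))*near.astype(np.uint8)
    m=cv2.morphologyEx(m,cv2.MORPH_CLOSE,np.ones((5,5),np.uint8))
    k,l,s,ce=cv2.connectedComponentsWithStats(m);B=[]
    for i in range(1,k):
        if s[i,4]<15: continue
        cnt=cv2.findContours((l==i).astype(np.uint8),0,2)[0][0]
        B.append(ray(c,s[i,0]+(s[i,2]-1)/2,s[i,1]+(s[i,3]-1)/2,.088)[:2]);print(n,ce[i].round(1),s[i,4],B[-1].round(4))
    B=np.array(B)
    r=least_squares(lambda p:np.hypot(*(B-p[:2]).T)-p[2],[.537,.182,.11]);print('fit',r.x,(r.fun*1e3).round(1))
    a=np.degrees(np.arctan2(*(B-r.x[:2]).T[::-1]));print('ang mod60',(a%60).round(1))
    # outer rim
    w=(near&(hsv[...,1]<40)&(hsv[...,2]>120)).astype(np.uint8)
    cnt=max(cv2.findContours(w,0,2)[0],key=cv2.contourArea)[:,0]
    Q=np.array([ray(c,u,v,.088)[:2] for u,v in cnt]);R=np.hypot(*(Q-r.x[:2]).T);Q=Q[(R>.115)&(R<.14)]
    rr=least_squares(lambda p:np.hypot(*(Q-p[:2]).T)-p[2],[.537,.182,.128],loss='soft_l1',f_scale=.001);print('rim',rr.x)
    # cloud bias check : bench z
    print('z rim',np.median(P[...,2][near&(hsv[...,1]<40)]))
E
```

```text
top [240.6 209.1] 45 [0.6425 0.1397]
top [188.4 214.9] 46 [0.6286 0.2529]
top [271.2 251.4] 43 [0.5499 0.0722]
top [249.4 300.2] 48 [0.4448 0.1174]
top [196.2 306.2] 50 [0.4317 0.2305]
fit [0.5368952  0.18533673 0.11435405] [ 0.7 -0.4 -0.5  0.1  0.2]
ang mod60 [36.6 36.4 36.5 36.4 36.8]
rim [0.5378575  0.18484606 0.12630323]
z rim 0.089066235448252
side [198.2 188.6] 35 [0.4324 0.2382]
side [289.4 198.6] 33 [0.6433 0.1456]
side [211.1 219.8] 42 [0.4456 0.1222]
side [259.  225.2] 42 [0.5507 0.0778]
fit [0.53762733 0.1918771  0.11515736] [-0.1  0.1  0.3 -0.3]
ang mod60 [36.2 36.4 37.2 36.5]
rim [0.53738104 0.18210819 0.12730583]
z rim 0.08916048061956468
```

```bash
cat > go.py <<'E'
import sys
from h import *
from scipy.spatial.transform import Rotation as Ro
x,y,z,yaw=map(float,sys.argv[1:5]);o=env.get_obs()
R=Ro.from_euler('xyz',o['tool_rot'],degrees=True)
s=R.inv().apply(np.array([x,y,z])-o['tool_pos'])/.03
w=np.degrees((R.inv()*Ro.from_euler('xyz',[180,0,yaw],degrees=True)).as_rotvec())/6
print('shift',s.round(3),'turn',w.round(3),'norm mm',np.linalg.norm(s)*30,'t',o['time_s'])
E
python3 go.py .50 .12 .26 130
```

```text
shift [-14.607 -12.7    -0.517] turn [-4.000e-03  2.000e-03  5.327e+00] norm mm 580.8951431153333 t 0.35
```

```bash
python3 -m creep '[87,-14.6,-12.7,-0.5,0,0,5.3, 87,-14.6,-12.7,-0.5,0,0,5.3, 87,-14.6,-12.7,-0.5,0,0,5.3, 87,-14.6,-12.7,-0.5,0,0,5.3, 87,-14.6,-12.7,-0.5,0,0,5.3, 87,-14.6,-12.7,-0.5,0,0,5.3, 87,-14.6,-12.7,-0.5,0,0,5.3, 87,-14.6,-12.7,-0.5,0,0,5.3, 87,-14.6,-12.7,-0.5,0,0,5.3, 87,-14.6,-12.7,-0.5,0,0,5.3, 87,-14.6,-12.7,-0.5,0,0,5.3, 87,-14.6,-12.7,-0.5,0,0,5.3]'; python3 go.py .56 -.262 .23 104.2
```

```text
time_s: 1.55
tool_pos: [0.5014, 0.1158, 0.2602]
tool_rot: [179.9, 0.1, 129.9]
force: [0.2, 0.6, 0.2]
grip_width: 0.0868
grasp_force: 0.0
shift [-10.912  -6.58    1.015] turn [0.012 0.011 4.283] norm mm 383.49918695463606 t 1.55
```

```bash
python3 -m creep '[87,-10.9,-6.6,1.0,0,0,4.3, 87,-10.9,-6.6,1.0,0,0,4.3, 87,-10.9,-6.6,1.0,0,0,4.3, 87,-10.9,-6.6,1.0,0,0,4.3, 87,-10.9,-6.6,1.0,0,0,4.3, 87,-10.9,-6.6,1.0,0,0,4.3, 87,-10.9,-6.6,1.0,0,0,4.3, 87,-10.9,-6.6,1.0,0,0,4.3, 87,-10.9,-6.6,1.0,0,0,4.3, 87,-10.9,-6.6,1.0,0,0,4.3, 87,-10.9,-6.6,1.0,0,0,4.3]'; python3 go.py .56 -.262 .118 104.2
```

```text
time_s: 2.65
tool_pos: [0.5598, -0.2557, 0.2295]
tool_rot: [180.0, -0.1, 104.5]
force: [-0.6, 1.5, 0.2]
grip_width: 0.0871
grasp_force: 0.0
shift [-0.209 -0.049  3.715] turn [ 0.004 -0.012  0.046] norm mm 111.63595970391195 t 2.65
```

```bash
python3 -m creep '[87,0,0,1.0,0,0,0, 87,0,0,1.5,0,0,0, 87,0,0,1.5,0,0,0, 87,0,0,1.5,0,0,0]'; python3 go.py .56 -.262 .118 104.2
```

```text
time_s: 3.05
tool_pos: [0.5596, -0.2566, 0.1848]
tool_rot: [180.0, -0.0, 104.4]
force: [-0.5, 0.1, -0.6]
grip_width: 0.0875
grasp_force: 0.0
shift [-0.179 -0.034  2.228] turn [ 0.    -0.004  0.039] norm mm 67.0592641887522 t 3.05
```

```bash
python3 -m creep '[87,-0.18,-0.03,0.5,0,0,0, 87,-0.18,-0.03,1.2,0,0,0, 87,-0.18,-0.03,1.8,0,0,0, 87,-0.18,-0.03,2.23,0,0,0, 87,-0.18,-0.03,2.23,0,0,0, 87,-0.18,-0.03,2.23,0,0,0]'; python3 go.py .56 -.262 .118 104.2
```

```text
time_s: 3.65
tool_pos: [0.5601, -0.2633, 0.118]
tool_rot: [180.0, 0.0, 104.3]
force: [-0.4, 0.6, 0.8]
grip_width: 0.0872
grasp_force: 0.0
shift [ 0.042  0.008 -0.001] turn [0.002 0.005 0.025] norm mm 1.2936263810100543 t 3.65
```

```bash
python3 -m creep '[60,0,0,0,0,0,0, 40,0,0,0,0,0,0, 30,0,0,0,0,0,0, 30,0,0,0,0,0,0, 30,0,0,0,0,0,0, 30,0,0,0,0,0,0, 30,0,0,0,0,0,0, 30,0,0,0,0,0,0]' 20
```

```text
time_s: 4.45
tool_pos: [0.5599, -0.2629, 0.1176]
tool_rot: [180.0, -0.0, 104.4]
force: [-0.2, 0.3, 0.8]
grip_width: 0.034
grasp_force: 20.0
```

```bash
python3 -m creep '[30,0,0,-0.3,0,0,0, 30,0,0,-1,0,0,0, 30,0,0,-2,0,0,0, 30,0,0,-3,0,0,0, 30,0,0,-4,0,0,0, 30,0,0,-5,0,0,0, 30,0,0,-5.6,0,0,0, 30,0,0,-5.6,0,0,0, 30,0,0,-5.6,0,0,0]'; python3 go.py .4625 .1745 .285 96.5; python3 - <<'E'
from m import *
for n in('top','side'):
    c=cam(n);o=env.get_obs()
    for ce,a,p in comps(c,(6,120,80),(17,255,255),.2,.33):
        print(n,ce,a,p.mean(0).round(4),(p.max(0)+p.min(0))/2,o['tool_pos'],o['grip_width'])
    cv2.imwrite(f'pics/l_{n}.png',cv2.cvtColor(c['color'],cv2.COLOR_RGB2BGR))
E
```

```text
time_s: 5.35
tool_pos: [0.5597, -0.2629, 0.2855]
tool_rot: [180.0, -0.0, 104.4]
force: [0.7, 0.3, -1.7]
grip_width: 0.0345
grasp_force: 20.0
shift [14.927  0.477  0.018] turn [ 0.002 -0.002  1.31 ] norm mm 448.03185009917655 t 5.35
top [453.8 241.7] 60 [ 0.5585 -0.2586  0.2931] [ 0.55848407 -0.25914311  0.29937915] [ 0.55936295 -0.26252555  0.28454997] 0.034106729803040275
top [445.92857143 243.5952381 ] 42 [ 0.5554 -0.2464  0.2869] [ 0.55594215 -0.24895841  0.28462943] [ 0.55936295 -0.26252555  0.28454997] 0.034106729803040275
side [313.02173913 291.92934783] 184 [ 0.563  -0.2728  0.288 ] [ 0.56144012 -0.26885465  0.28475629] [ 0.55923548 -0.2624042   0.2841268 ] 0.034178416233333224
```

View pics/l_side.png

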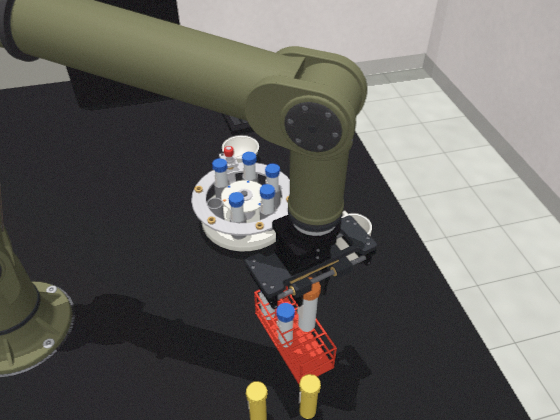

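The orange tube hangs upright in the gripper, with its cap at (311,291) and foot near (307,327). The two blue tubes are still in the rack. Next I move it above the cup.

```bash
python3 -m creep '[30,1,0.03,0,0,0,0.1, 30,2.3,0.07,0,0,0,0.2, 30,3.6,0.1,0,0,0,0.4, 30,4.9,0.16,0,0,0,0.5, 30,6.2,0.2,0,0,0,0.6, 30,7.5,0.24,0,0,0,0.7, 30,8.8,0.28,0,0,0,0.8, 30,10.1,0.32,0,0,0,0.9, 30,11.4,0.36,0,0,0,1.0, 30,12.7,0.4,0,0,0,1.1, 30,13.9,0.44,0,0,0,1.2, 30,14.9,0.47,0,0,0,1.3]' 20;python3 -m creep '[30,0,0,0,0,0,0, 30,0,0,0,0,0,0, 30,0,0,0,0,0,0]'; python3 go.py .4625 .174 .225 96.5
```

```text
time_s: 6.65
tool_pos: [0.4611, 0.1757, 0.2842]
tool_rot: [-179.9, 0.0, 96.7]
force: [0.7, 0.5, -0.4]
grip_width: 0.034
grasp_force: 20.0
time_s: 6.95
tool_pos: [0.4627, 0.1722, 0.285]
tool_rot: [-179.9, 0.1, 96.5]
force: [-0.5, -1.1, -1.1]
grip_width: 0.0339
grasp_force: 20.0
shift [0.062 0.002 1.998] turn [-0.01   0.01  -0.005] norm mm 59.9785145480731 t 6.95
```

```bash
python3 -m creep '[30,0.03,0,0.8,0,0,0, 30,0.06,0,1.8,0,0,0, 30,0.06,0,2.4,0,0,0, 30,0.06,0,2.4,0,0,0, 30,0.06,0,2.4,0,0,0]'; python3 - <<'E'
from m import *
for i in range(6): o=env.get_obs();print(o['tool_pos'].round(4),o['tool_rot'].round(2));c=cam('side')
t=cam('top')
print('cup mouth side px',proj(c,[.4625,.1745,.088]),'top',proj(t,[.4625,.1745,.088]))
u,v=proj(c,[.4625,.1745,.12]).astype(int)
g=cv2.cvtColor(c['color'],cv2.COLOR_RGB2BGR)[v-60:v+60,u-75:u+75];cv2.imwrite('pics/hov_s.png',cv2.resize(g,None,fx=5,fy=5,interpolation=cv2.INTER_CUBIC));print('side crop org',u-75,v-60)
u,v=proj(t,[.4625,.1745,.12]).astype(int)
g=cv2.cvtColor(t['color'],cv2.COLOR_RGB2BGR)[v-60:v+60,u-75:u+75];cv2.imwrite('pics/hov_t.png',cv2.resize(g,None,fx=5,fy=5,interpolation=cv2.INTER_CUBIC));print('top',u-75,v-60)
E
```

```text
time_s: 7.45
tool_pos: [0.4628, 0.1744, 0.214]
tool_rot: [180.0, 0.0, 96.5]
force: [0.5, -0.3, 0.2]
grip_width: 0.0346
grasp_force: 20.0
[0.4628 0.1744 0.214 ] [1.800e+02 1.000e-02 9.645e+01]
[0.4633 0.1749 0.2147] [ 1.7992e+02 -3.0000e-02  9.6480e+01]
[0.4634 0.1752 0.2151] [ 1.7987e+02 -5.0000e-02  9.6500e+01]
[0.4634 0.1754 0.2151] [ 1.7987e+02 -6.0000e-02  9.6520e+01]
[0.4633 0.1755 0.215 ] [ 1.7987e+02 -6.0000e-02  9.6540e+01]
[0.4631 0.1756 0.2148] [ 1.7989e+02 -5.0000e-02  9.6550e+01]
cup mouth side px [214.3434873  203.63965855] top [223.00676511 292.0362372 ]
side crop org 138 133
top 146 232
```

View pics/hov_s.png

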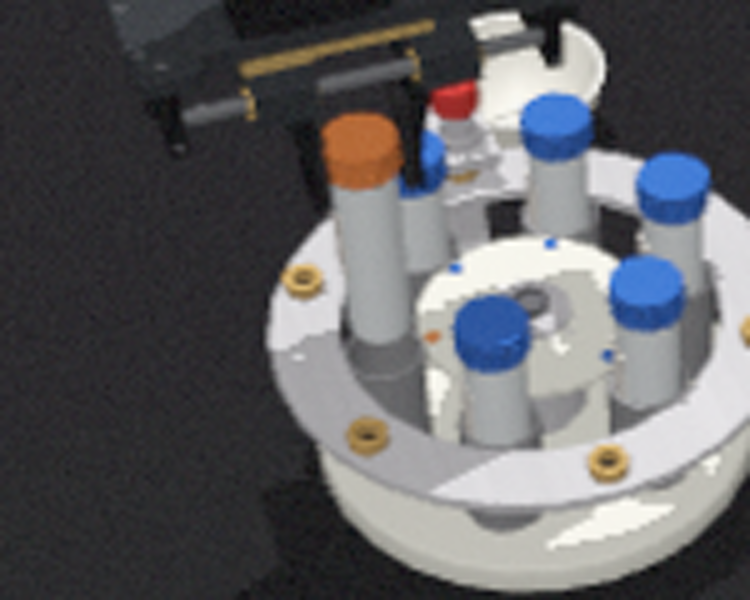

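In the side crop the tube is upright, with its foot at crop (380,345), just above the cup mouth centred around (384,360). Now I check the top crop.

View pics/hov_t.png

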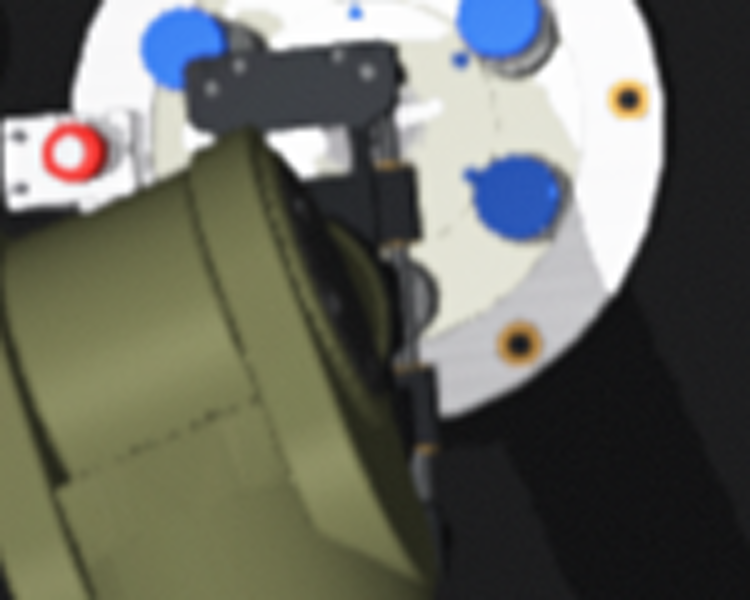

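```bash
python3 - <<'E'
from m import *
o=env.get_obs();print(o['tool_pos'])
a=cv2.imread('pics/side0.png')[180:225,185:245]
cv2.imwrite('pics/cup_s.png',cv2.resize(a,None,fx=12,fy=12,interpolation=cv2.INTER_CUBIC))
c=cam('side')
g=cv2.cvtColor(c['color'],cv2.COLOR_RGB2BGR)[180:225,185:245]
cv2.imwrite('pics/cup_s2.png',np.hstack([cv2.resize(x,None,fx=6.6,fy=12,interpolation=cv2.INTER_CUBIC) for x in(a,g)]))
E
```

```text
[0.46278986 0.17557387 0.21439266]
```

View pics/cup_s2.png

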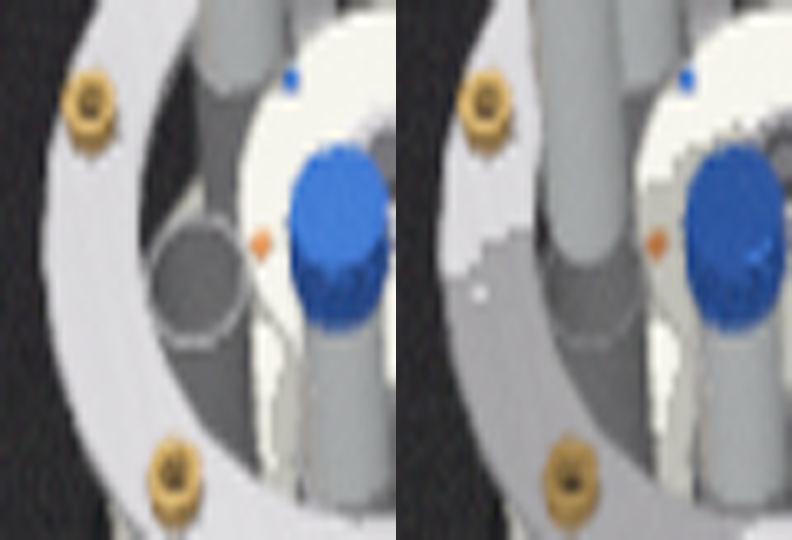

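```bash
python3 - <<'E'
from m import *
o=env.get_obs();print(o['tool_pos'],o['tool_rot'])
c=cam('side');print('mouth side',ray(c,215.0,203.4,.088),'mouth top',ray(cam('top'),224.2,291.7,.088))
g=c['color'].astype(float).mean(-1)
P=cloud(c);
# tube body pixels by depth near the tube, per row
for v in range(174,203,3):
    m=(abs(P[v,:,0]-.463)<.03)&(abs(P[v,:,1]-.165)<.03)&(P[v,:,2]>.1)&(P[v,:,2]<.2)
    u=np.where(m)[0]
    if len(u)>3:
        z=np.median(P[v,u,2]);uc=(u.min()+u.max())/2
        pp=[proj(c,[o['tool_pos'][0],o['tool_pos'][1],zz]) for zz in np.linspace(.08,.25,400)]
        k=np.argmin([abs(p[1]-v) for p in pp]);print(v,u.min(),u.max(),uc,'pred u',pp[k][0].round(2),g[v,u.min()-3:u.min()+3].astype(int),g[v,u.max()-2:u.max()+4].astype(int))
E
```

```text
[0.4626772  0.1755772  0.21420049] [ 1.79948173e+02 -2.82383060e-02  9.65675884e+01]
mouth side [0.46417445 0.17491864 0.088     ] mouth top [0.46322417 0.17195516 0.088     ]
174 201 217 209.0 pred u 210.69 [44 39 33 21 26 37] [153 146 143 161 169 168]
177 205 217 211.0 pred u 211.05 [124 173 179 152 163 164] [154 147 143 154 169 169]
180 205 218 211.5 pred u 211.43 [221 219 205 153 161 162] [149 142 150 167 168 169]
183 205 218 211.5 pred u 211.81 [220 220 212 179 155 162] [152 143 147 167 168 166]
186 206 218 212.0 pred u 212.18 [219 219 203 157 164 163] [152 146 140 152 165 166]
189 207 219 213.0 pred u 212.56 [217 212 186 160 162 166] [147 134 119 105 106 108]
192 207 219 213.0 pred u 212.92 [216 212 189 149 161 165] [150 140 126 106 129 201]
195 208 219 213.5 pred u 213.3 [202 114 119 160 163 168] [153 144 132 108 173 219]
198 208 219 213.5 pred u 213.67 [192  65  83 139 160 165] [157 146 127 107 146 188]
201 211 216 213.5 pred u 214.05 [102  92 116 145 158 158] [156 149 138 113 104 101]
```

```bash
python3 -m creep '[30,-0.035,0.02,0,0,0,0, 30,-0.035,0.02,0.2,0,0,0, 30,-0.035,0.02,0.4,0,0,0, 30,-0.035,0.02,0.6,0,0,0, 30,-0.035,0.02,0.8,0,0,0, 30,-0.035,0.02,0.8,0,0,0, 30,-0.035,0.02,0.8,0,0,0]'
```

```text
time_s: 8.65
tool_pos: [0.463, 0.1744, 0.1894]
tool_rot: [-180.0, 0.0, 96.6]
force: [-0.4, -1.0, -1.6]
grip_width: 0.0339
grasp_force: 20.0
```

```bash
python3 -m creep '[30,0,0,0.25,0,0,0, 30,0,0,0.5,0,0,0, 30,0,0,0.75,0,0,0, 30,0,0,1.0,0,0,0, 30,0,0,1.2,0,0,0, 30,0,0,1.2,0,0,0, 30,0,0,1.2,0,0,0]'; python3 go.py .463 .1745 .147 96.5
```

```text
time_s: 9.35
tool_pos: [0.4631, 0.1745, 0.1536]
tool_rot: [-180.0, 0.0, 96.6]
force: [0.1, 0.4, 0.3]
grip_width: 0.0343
grasp_force: 20.0
shift [ 0.002 -0.005  0.219] turn [-0.001  0.001  0.01 ] norm mm 6.57938441578691 t 9.35
```

```bash
python3 -m creep '[30,0,0,0.08,0,0,0, 30,0,0,0.14,0,0,0, 30,0,0,0.18,0,0,0, 30,0,0,0.22,0,0,0, 30,0,0,0.22,0,0,0, 30,0,0,0.22,0,0,0]'
```

```text
time_s: 9.95
tool_pos: [0.4632, 0.1745, 0.1471]
tool_rot: [180.0, -0.0, 96.6]
force: [-0.9, 0.4, -0.2]
grip_width: 0.0342
grasp_force: 20.0
```

```bash
python3 -m creep '[30,0,0,0.03,0,0,0, 30,0,0,0.03,0,0,0, 30,0,0,0.03,0,0,0]' 8; python3 -m creep '[30,0,0,0.03,0,0,0, 30,0,0,0.03,0,0,0, 30,0,0,0.03,0,0,0]'
```

```text
time_s: 10.25
tool_pos: [0.4633, 0.1746, 0.1465]
tool_rot: [180.0, -0.0, 96.6]
force: [-0.1, 0.1, 1.6]
grip_width: 0.0345
grasp_force: 8.0
time_s: 10.55
tool_pos: [0.4637, 0.1748, 0.1464]
tool_rot: [179.9, -0.1, 96.6]
force: [-1.0, -0.4, 7.6]
grip_width: 0.0344
grasp_force: 8.0
```

```bash
python3 -m creep '[36,0,0,-0.02,0,0,0, 42,0,0,-0.02,0,0,0, 50,0,0,-0.02,0,0,0, 60,0,0,-0.02,0,0,0, 60,0,0,-0.02,0,0,0, 60,0,0,-0.02,0,0,0]'; python3 -m creep '[60,0,0,-0.5,0,0,0, 60,0,0,-1.5,0,0,0, 60,0,0,-2.5,0,0,0, 60,0,0,-3,0,0,0, 60,0,0,-3,0,0,0, 60,0,0,-3,0,0,0]'; python3 - <<'E'
from m import *
c=cam('side')
for ce,a,p in comps(c,(6,120,80),(17,255,255),.12,.17):
    q=p[p[:,2]>.148];print(ce,a,np.percentile(p[:,2],90),q.mean(0))
E
python3 go.py .524 .2955 .24 6.5;python3 go.py .524 .2955 .24 186.5
```

```text
time_s: 11.15
tool_pos: [0.4631, 0.1744, 0.1457]
tool_rot: [-180.0, 0.0, 96.6]
force: [-0.3, -0.6, 0.0]
grip_width: 0.0591
grasp_force: 0.0
time_s: 11.75
tool_pos: [0.4629, 0.1744, 0.2354]
tool_rot: [-180.0, 0.0, 96.6]
force: [-0.4, 0.0, -0.0]
grip_width: 0.0595
grasp_force: 0.0
[212.42774566 185.69364162] 173 0.15610754975818245 [0.46282163 0.17108468 0.15368607]
shift [ 3.782  2.497 -0.183] turn [-7.0000e-03  1.6000e-02  1.5011e+01] norm mm 136.07711549005342 t 11.8
shift [ 3.782  2.497 -0.183] turn [-1.6000e-02 -7.0000e-03 -1.4989e+01] norm mm 136.07711549005342 t 11.8
```

```bash
python3 go.py .5238 .2955 .22 96.5
```

```text
shift [3.784 2.491 0.484] turn [-0.014  0.006  0.011] norm mm 136.67673625801046 t 11.8
```

```bash
python3 -m creep '[70,1.2,0.8,0,0,0,0, 70,2.4,1.6,0.1,0,0,0, 70,3.4,2.3,0.3,0,0,0, 70,3.78,2.49,0.48,0,0,0, 70,3.78,2.49,0.48,0,0,0, 70,3.78,2.49,0.48,0,0,0, 70,3.78,2.49,0.48,0,0,0]'; python3 go.py .5238 .2955 .145 96.5
```

```text
time_s: 12.5
tool_pos: [0.5244, 0.2936, 0.2217]
tool_rot: [-180.0, 0.0, 96.4]
force: [0.9, -0.1, -0.2]
grip_width: 0.07
grasp_force: 0.0
shift [ 0.065 -0.013  2.555] turn [-0.002  0.005 -0.01 ] norm mm 76.68680001037914 t 12.5
```

```bash
python3 -m creep '[70,0.05,0,0.6,0,0,0, 70,0.05,0,1.3,0,0,0, 70,0.05,0,2,0,0,0, 70,0.05,0,2.54,0,0,0, 70,0.05,0,2.54,0,0,0, 70,0.05,0,2.54,0,0,0]'; python3 - <<'E'
from h import *
c=cam('side');u,v=229,150
cv2.imwrite('pics/kn.png',cv2.resize(cv2.cvtColor(c['color'],cv2.COLOR_RGB2BGR)[v-50:v+50,u-65:u+65],None,fx=6,fy=6,interpolation=cv2.INTER_CUBIC));o=env.get_obs();print(o['tool_pos'],o['force'])
E
```

```text
time_s: 13.1
tool_pos: [0.5245, 0.2963, 0.1462]
tool_rot: [180.0, -0.0, 96.5]
force: [0.2, -0.1, -0.0]
grip_width: 0.0702
grasp_force: 0.0
[0.52490057 0.29675545 0.14683759] [0.10930191 0.7716434  0.56106286]
```

View pics/kn.png

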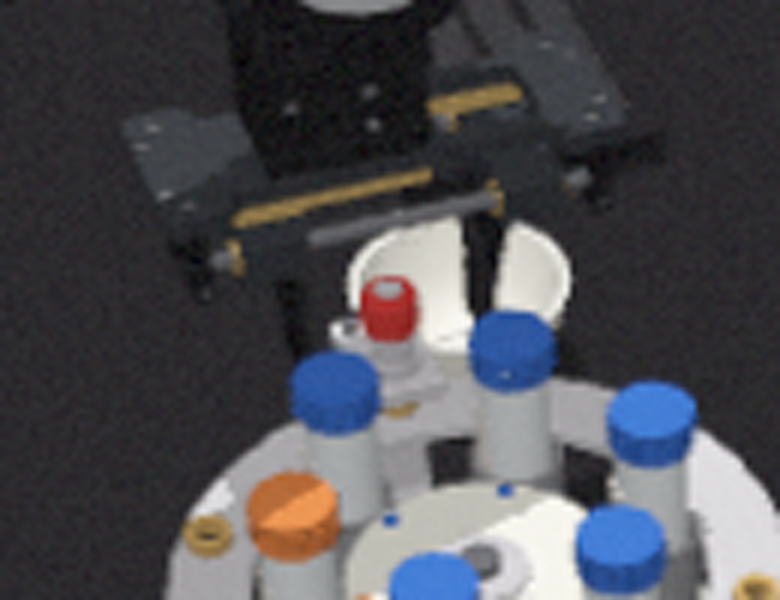

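The knob at (388,308) sits between the open fingers, at (292,310) and (482,260). The orange tube stands seated in its cup. I'll grip the knob.

```bash
python3 -m creep '[60,0,0,0.08,0,0,0, 40,0,0,0.08,0,0,0, 30,0,0,0.08,0,0,0, 20,0,0,0.08,0,0,0, 20,0,0,0.08,0,0,0, 20,0,0,0.08,0,0,0, 20,0,0,0.08,0,0,0, 20,0,0,0.08,0,0,0]' 45
```

```text
time_s: 13.95
tool_pos: [0.5243, 0.2971, 0.1429]
tool_rot: [180.0, -0.0, 96.6]
force: [0.3, 0.7, -0.3]
grip_width: 0.0243
grasp_force: 45.0
```

```bash
python3 -m creep '[20,0,0,-0.1,0,0,0, 20,0,0,-0.2,0,0,0, 20,0,0,-0.3,0,0,0, 20,0,0,-0.37,0,0,0, 20,0,0,-0.37,0,0,0, 20,0,0,-0.37,0,0,0]'; python3 -m creep '[20,0,0,-0.03,0,0,0, 20,0,0,-0.03,0,0,0, 20,0,0,-0.03,0,0,0]'
```

```text
time_s: 14.55
tool_pos: [0.5242, 0.2971, 0.1533]
tool_rot: [-180.0, 0.0, 96.6]
force: [5.2, 2.0, -11.6]
grip_width: 0.0247
grasp_force: 45.0
time_s: 14.85
tool_pos: [0.5242, 0.2971, 0.1541]
tool_rot: [-180.0, 0.0, 96.6]
force: [5.5, 3.5, -12.4]
grip_width: 0.0241
grasp_force: 45.0
```

```bash
python3 -m creep '[20,0,0,-0.03,0,0,0, 20,0,0,-0.03,0,0,0, 20,0,0,-0.03,0,0,0, 20,0,0,-0.03,0,0,0]'; python3 - <<'E'
from m import *
c=cam('side');P=cloud(c)
for ce,a,p in comps(c,(170,120,60),(180,255,255),.12,.18)+comps(c,(0,150,60),(5,255,255),.12,.18):
    print(ce,a,np.percentile(p[:,2],[10,50,90]))
u,v=229,150
cv2.imwrite('pics/kn2.png',cv2.resize(cv2.cvtColor(c['color'],cv2.COLOR_RGB2BGR)[v-50:v+50,u-65:u+65],None,fx=6,fy=6,interpolation=cv2.INTER_CUBIC));o=env.get_obs();print(o['tool_pos'],o['force'])
E
```

```text
time_s: 15.25
tool_pos: [0.5242, 0.2972, 0.1549]
tool_rot: [-180.0, 0.0, 96.6]
force: [5.1, 2.7, -11.8]
grip_width: 0.0242
grasp_force: 45.0
[228.80597015 147.94029851] 67 [0.15150647 0.15963825 0.16404792]
[0.52418555 0.29716202 0.15493203] [  4.26770135   3.70326722 -12.87479384]
```

View pics/kn2.png

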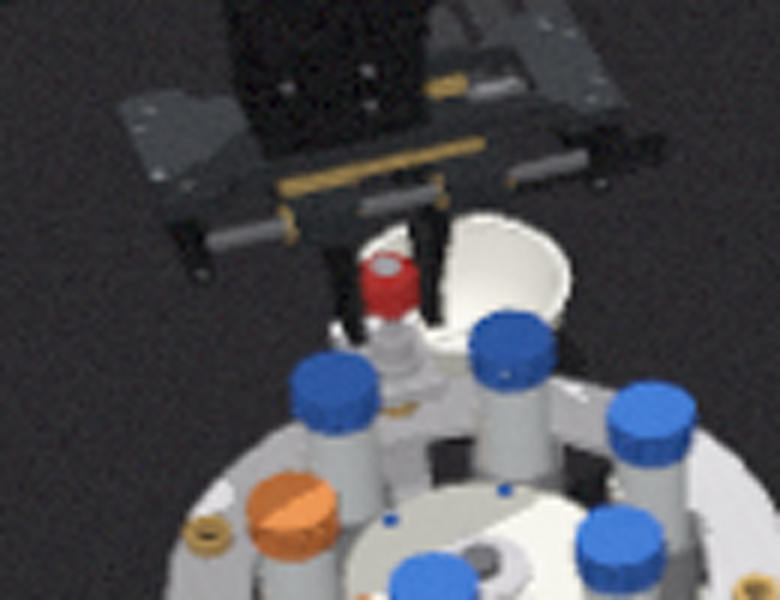

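The knob has risen with the fingers to (388,288). Its top is about 12 mm higher in the depth image. I'll nudge it firmly against the stop.

```bash
python3 -m creep '[20,0,0,-0.04,0,0,0, 20,0,0,-0.04,0,0,0, 20,0,0,-0.04,0,0,0, 20,0,0,-0.04,0,0,0, 20,0,0,-0.04,0,0,0]'
```

```text
time_s: 15.8
tool_pos: [0.5242, 0.2972, 0.155]
tool_rot: [-180.0, 0.0, 96.6]
force: [6.8, 3.9, -17.6]
grip_width: 0.0247
grasp_force: 45.0
```

```bash
python3 -m creep '[20,0,0,0,0,0,0, 20,0,0,0,0,0,0, 20,0,0,0,0,0,0, 20,0,0,0,0,0,0, 20,0,0,0,0,0,0]' && python3 -c "
from cell import env
print(env.sign_off())"
```

```text
time_s: 16.3
tool_pos: [0.5242, 0.2971, 0.1551]
tool_rot: [-180.0, 0.0, 96.6]
force: [7.1, 3.7, -17.9]
grip_width: 0.024
grasp_force: 45.0
the job is handed in; nothing more can be done
None
```

The orange-capped tube was lowered to the floor of the empty cup and released, and I handed the job in at 16.3 s with the arm gripping the red knob at its upper stop, about 12 mm up; no verdict came back.

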